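# Gather the turned parts of one cabinet into the caddy

## Robot

A 6-joint arm with a two-finger parallel gripper is mounted at the origin on the work surface. World frame = base frame: x ahead of the robot, y to its left, z up, the work surface at z = 0. Lengths are in mm, angles in rad, forces in N, time in s.
With the tool pointing down it reaches from about 325 to 775 mm from the base axis. Payload 9.3 kg.
Tool frame: the origin (TCP) lies midway between the tips of the shut fingers; the grasp point (between the pads) lies 19 mm behind it; z points along the fingers, y is the line along which they close (so a half turn about z gives the same grasp; the last joint's range is limited). The gripper opens to 85 mm and grips with 20 to 120 N. Pads are 22 mm wide; open, the fingers measure 114 mm over their backs; the gripper's body (76 mm by 85 mm) begins 54 mm behind the grasp point. The pads swing forward as they close: fully open they stand 13 mm farther back than shut.
Start: joints at [-1.372, 0.259, 0.021, 1.334, 0, 1.418], TCP at [189.517, -516.314, 231.279] pointing down, gripper open.
Joint ranges: [-3.04, 3.04], [-0.91, 1.82], [-1.04, 1.36], [-1.92, 1.95], [-1.52, 1.45], [-3.14, 3.14]. Speed limits (rad/s): [2.22, 2.22, 2.79, 3.14, 3.14, 3.14].

## Interface

Orientations are given as a unit quaternion [w, x, y, z].
In Python, from plant import telemetry, capture, camera_model, manip gives the robot as it stands.
- The arm moves only by the tool play_rows, never from a script. Its arguments are lists of equal length, an entry for each row: "travel": the shift along the tool's x, y, z in cm, a list of three; "delta_rot": the turn, a rotation vector about the tool's x, y, z in degrees, a list of three; "hand": the gripper's target within -1 to 1 (fully open at 1, half-way at 0, shut at -1). A call has exactly 5 rows; each row is the pose to reach, as a shift and turn from the pose commanded when the call began, along the tool's axes at that moment; what a row does not reach only later rows make up. A row lasts 1/8 s, in which the tool goes at most 62.5 mm and 10.7 degrees, less where a joint would pass 70% of its speed; a pose out of reach is approached as far as the arm can. A call with a gripper value outside its range is refused whole. The fingers move at their own pace and stop on an object; the grip force is fixed at half the most. Time passes only in rows, so rows that repeat a pose let the fingers close, or fill a call up. It gives the time, the measured TCP pose, the force, the opening and the grip force at its end, in the units of the state.
- telemetry.observe(): the state, without advancing time (a new reading comes with each control period).
- capture(name): name is "side" or "top"; returns (picture, depth): 480x640x3 uint8, red, green, blue; 480x640 float32, mm along the optical axis (not along the pixel's ray), 0 where there is no reading.
- camera_model(name): a dict with "fovy" (degrees; the focal length in pixels is half the picture's height over the tangent of half this angle, whatever the lens; pixels are square), "cx", "cy" (the principal point, pixels), "D" ([k1, k2, p1, p2, k3] as OpenCV has them; the pictures are not rectified), "cam_to_world" (4x4, takes a point from camera to world coordinates). Camera axes: x right, y down, z forward; pixel columns grow to the right and rows downward; lengths in mm; the calibration is good to about 2 mm. A picture is of the moment at which its call begins. camera_model takes no time and is no camera call.
- manip.sign_off(): hands the job in; it is judged then, once.
The state is a dict: "time": time; "joints": joint angles; "dq": joint speeds; "joint_torque": joint torques, N m; "tool_pos": TCP position; "ee_rot": TCP orientation; "ft_force": force on the tool from outside, world axes, zero at the start; "wrist_torque": the same for the moment, N m; "gripper_width": opening from 0.0 (shut) to 1.0 (fully open); "grip_force": force on a finger pad.
Only numpy, scipy, OpenCV 4.12 (cv2) and the standard library are available. Lean on these libraries where they do the work, as an engineer would, in place of code of your own. Each camera call takes 0.05 s, during which the arm holds its last target. There are 200 camera calls.

## Task

Gather the finished turned parts into the caddy: stand the large round knob in the single pocket, one small round foot in each of the two pockets of the double insert, and draw the spindle out of the side of its roofed rack and lay it across both saddles of the cradle, centred. Leave the two look-alike blanks, whose heads are still square, standing where they are. At the end every part rests fully down in its place, the knob and feet upright, and is let go.

Things in the scene. Friction and masses are not known exactly. Their poses are not given: they have to be found in the camera images.
- knob_c (a point): Plain light wood. The large turned knob, standing upright: round head 50 mm across from 30 to 55 mm above its underside (narrowing to the top), thin neck below it, round base 42 mm across, 62 mm tall. Belongs in the single round pocket. Point: its centre, 31 mm above its underside; z up.
- foot1_c (a point): Plain light wood. One of two identical, interchangeable small turned furniture feet, standing upright: round head 32 mm across from 24 to 50 mm above its underside, thin neck, round base 26 mm across, 56 mm tall. Each belongs in one of the two pockets of the double insert. Point: its centre, 28 mm above its underside; z up.
- foot2_c (a point): Plain light wood. One of two identical, interchangeable small turned furniture feet, standing upright: round head 32 mm across from 24 to 50 mm above its underside, thin neck, round base 26 mm across, 56 mm tall. Each belongs in one of the two pockets of the double insert. Point: its centre, 28 mm above its underside; z up.
- spindle_c (a point): Light wood bar 120 mm long, lying level along its x: a 24 mm square block 28 mm long at each end, round middle 22 mm across. At the start on the rack's rail, its +x end in the roofed cubbyhole; grasp the middle from above just outside the rack (18 mm to -x of its centre) and draw it out level along -x. Point: its centre, 12 mm above its underside, 32 mm above the table at the start; z up.
- rack: Fixed plywood rack, 59 mm high, 90 mm wide, open only to its -x. Cubbyhole 36 mm wide, 20 to 52 mm above the table, from the open face at x = +15 mm to x = +80 mm. A rail 16 mm wide, 20 mm high runs out to x = -55 mm and carries the spindle, some 45 mm of which is inside. Origin: on the table, under the rail's centreline; x points into the hole, z up. Stands across the table from the caddy.
- insert_single: Fixed wooden insert 124 x 80 mm with one round pocket 58 mm across at its middle, for the knob. Pocket floor 10 mm, insert top 24 mm above the table. Origin: centre of its underside, 4 mm above the table; x along its 124 mm side. The caddy is a low fixed tray, rim 24 mm high, holding three inserts side by side, 85 mm apart along their y, in any order.
- insert_double: Fixed wooden insert 124 x 80 mm in the caddy, with two round pockets 44 mm across, one centred at x = -32 mm and one at x = +32 mm of its frame (y = 0), one foot for each. Pocket floor 10 mm above the table, insert top 24 mm above the table. Origin: centre of its underside (4 mm above the table); x along its 124 mm side.
- cradle: Fixed wooden insert 124 x 80 mm in the caddy; two saddles 12 mm thick at x = -45 and +45 mm carry the spindle along x, either way round, centred. Saddle floors 26 mm above the table, 40 mm wide in y between cheeks 36 mm above the table; board between saddles 12 mm above it. Laid home, the spindle's centre is 38 mm above the table. Origin: centre of underside, 4 mm above the table; x along its 124 mm side.
- blank_large_c (a point): Plain light wood. A look-alike of the knob, to be left where it is: unfinished blank whose head is still a 46 mm square block (22 to 62 mm above its underside) on a round base 42 mm across; 62 mm tall. Point: its centre, 31 mm above its underside.
- blank_small_c (a point): Plain light wood. A look-alike of the feet, to be left where it is: unfinished blank whose head is still a 30 mm square block (18 to 56 mm above its underside) on a round base 27 mm across; 56 mm tall. Point: its centre, 28 mm above its underside.
Things that resemble listed ones, but are neither listed nor needed, are in the scene too. What is shaped like the part that bears foot2_c but purple is not meant.

How it is judged (in metres and radians):
At the end, for the whole second after the job is handed in: Knob and feet stand upright (0.15 rad) on the floors of their pockets, within 12.5 mm of the centres; the spindle lies on both saddles, within 15 mm lengthwise, 11 mm sideways and 0.2 rad; all released and at rest; both square blanks within 25 mm of their starts (horizontal distance between knob_c and insert_single below 0.0125 m and height (world z) of knob_c between 0.034 and 0.047 m and angle between each of knob_c, foot1_c, foot2_c's own z axis and vertical below 0.15 rad and ((x of foot1_c in the frame of insert_double between 0.0195 and 0.0445 m and x of foot2_c in the frame of insert_double between -0.0445 and -0.0195 m) or (x of foot1_c in the frame of insert_double between -0.0445 and -0.0195 m and x of foot2_c in the frame of insert_double between 0.0195 and 0.0445 m)) and y of foot1_c in the frame of insert_double between -0.0125 and 0.0125 m and height (world z) of foot1_c between 0.031 and 0.044 m and y of foot2_c in the frame of insert_double between -0.0125 and 0.0125 m and height (world z) of foot2_c between 0.031 and 0.044 m and x of spindle_c in the frame of cradle between -0.015 and 0.015 m and y of spindle_c in the frame of cradle between -0.011 and 0.011 m and z of spindle_c in the frame of cradle between 0.029 and 0.0375 m and angle between the x axis of spindle_c and the x axis of cradle, either way round below 0.2 rad and linear speed of each of knob, foot1, foot2, spindle below 0.02 m/s and distance of each of blank_large_c, blank_small_c from where it was at the start of the episode below 0.025 m); the robot touches nothing.
It fails at once if the large square blank is displaced by more than 25 mm or tipped over (distance of blank_large_c from where it was at the start of the episode above 0.025 m or angle between blank_large_c's own z axis and vertical above 0.5 rad).
It fails at once if the small square blank is displaced by more than 25 mm or tipped over (distance of blank_small_c from where it was at the start of the episode above 0.025 m or angle between blank_small_c's own z axis and vertical above 0.5 rad).
It also fails if it takes over 106 s, if anything falls off the work surface, if the arm or the gripper's body presses on something with over 40 N, if the wrist force passes 120 N, or if a joint passes its speed limit or range.

## Working session

There is one attempt and no reset: what is moved stays moved. The work goes in short steps, Python scripts to look and compute and a tool call to move; the robot and the scene stay as the last step left them, time stands still between calls to the robot, and variables do not carry over. Pictures are saved under pics/ and viewed, at most 14 in all, crops included, and the job is handed in when it is done.

Besides the shell and the picture viewer there is one more tool, called after "Emit:" as name(argument=value, ...) on one line, values as JSON. play_rows: Moves the arm, as the interface text tells. Its arguments: {"type":"object","properties":{"travel":{"type":"array"},"delta_rot":{"type":"array"},"hand":{"type":"array"}},"required":["travel","delta_rot","hand"]}

```bash
mkdir -p pics; ls; cat > h.py <<'E'
import numpy as np,cv2,json
from plant import telemetry,capture,camera_model,manip
def world(name,d):
    m=camera_model(name);f=240/np.tan(np.radians(m['fovy'])/2)
    K=np.array([[f,0,m['cx']],[0,f,m['cy']],[0,0,1]])
    v,u=np.mgrid[0:480,0:640]
    p=cv2.undistortPoints(np.stack([u.ravel(),v.ravel()],1).astype(np.float64)[:,None],K,np.array(m['D']))[:,0]
    z=d.ravel();P=np.c_[p[:,0]*z,p[:,1]*z,z,np.ones(z.size)]
    W=(P@np.array(m['cam_to_world']).T)[:,:3].reshape(480,640,3);W[d==0]=np.nan
    return W
E
python3 - <<'E'
from h import *
for n in('top','side'):
    p,d=capture(n);cv2.imwrite(f'pics/{n}0.png',p[:,:,::-1]);np.save(f'{n}0.npy',world(n,d))
    m=camera_model(n);print(n,m['fovy'],np.round(m['cam_to_world'],2).tolist())
print(telemetry.observe())
E
```

```text
pics
top 47.96299535694061 [[-0.01, -1.0, 0.09, 449.2], [-1.0, 0.01, 0.0, -21.09], [-0.0, -0.09, -1.0, 1158.67], [0.0, 0.0, 0.0, 1.0]]
side 49.24525276299868 [[-0.96, -0.14, 0.26, 291.7], [-0.29, 0.47, -0.83, 806.24], [-0.0, -0.87, -0.49, 547.46], [0.0, 0.0, 0.0, 1.0]]
{'time': 0.1, 'joints': array([-1.37161685e+00,  2.59131458e-01,  2.08307628e-02,  1.33365228e+00,
        2.35881725e-05,  1.41819482e+00]), 'dq': array([ 0.00069913, -0.00071385,  0.00217722, -0.000431  ,  0.00163852,
       -0.00063906]), 'joint_torque': array([ 6.36276993e-03, -5.56694698e+01,  3.45071018e+01,  1.16115910e-02,
       -3.98542579e-05,  7.59330646e-06]), 'tool_pos': array([ 189.46799244, -516.08453814,  230.72629942]), 'ee_rot': array([-5.78443581e-04,  9.84570943e-01,  1.74984926e-01, -1.67651696e-06]), 'ft_force': array([0.3037643 , 0.05012803, 0.42766167]), 'wrist_torque': array([ 0.02030323, -0.00136466,  0.01425428]), 'grip_force': 0.0, 'gripper_width': 0.9968919552848656}
```

View pics/top0.png

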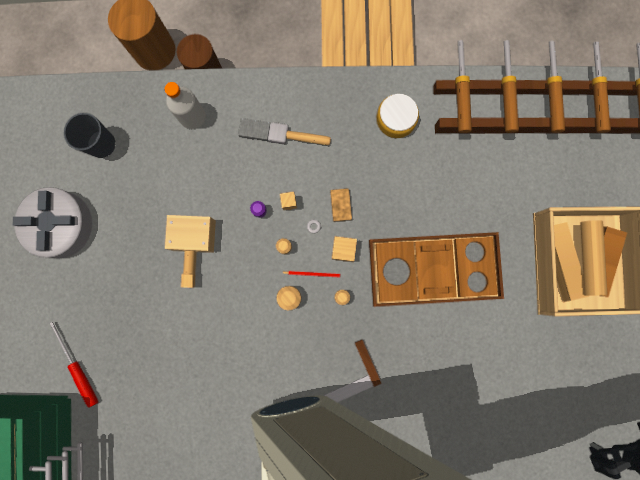

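View pics/side0.png

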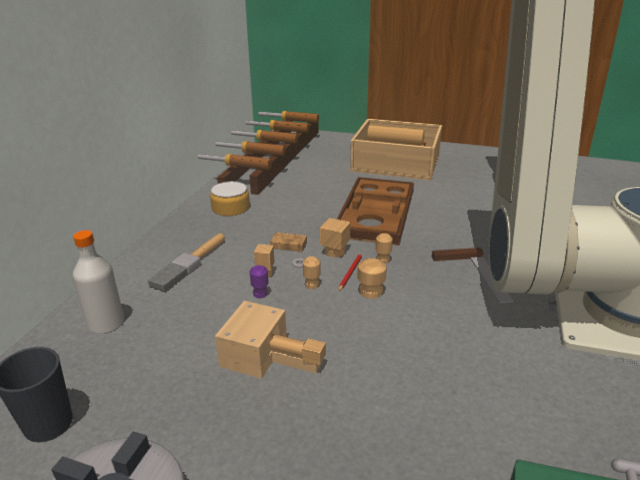

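```bash
python3 - <<'E'
from h import *
W=np.load('top0.npy')
def reg(u,v,r,lo,hi):
    P=W[v-r:v+r+1,u-r:u+r+1].reshape(-1,3);return P[(P[:,2]>lo)&(P[:,2]<hi)]
for n,u,v,r,lo in(('knob',289,297,17,30),('footA',284,246,13,24),('footB',343,297,13,24),('blankL',344,248,18,30),('blankS',288,200,13,24),('purple',258,208,13,24)):
    P=reg(u,v,r,lo,90);c,rad=cv2.minEnclosingCircle(P[:,:2].astype(np.float32));mr=cv2.minAreaRect(P[:,:2].astype(np.float32))
    print(n,len(P),np.round(c,1),'d',round(2*rad,1),'zmax',round(np.percentile(P[:,2],95),1),np.round(mr[0],1),np.round(mr[1],1),round(mr[2],1))
def rect(n,P):
    mr=cv2.minAreaRect(P[:,:2].astype(np.float32));print(n,len(P),np.round(mr[0],1),np.round(mr[1],1),round(mr[2],1),'z',np.round(np.percentile(P[:,2],[5,50,95]),1))
P=W[228:312,362:510].reshape(-1,3);P=P[(P[:,2]>15)&(P[:,2]<50)];rect('tray',P)
for n,u,v,r in(('single',397,271,17),('dbl1',475,252,13),('dbl2',477,281,13)):
    P=reg(u,v,r,0,17);c,rad=cv2.minEnclosingCircle(P[:,:2].astype(np.float32));print(n,len(P),np.round(c,1),2*rad,np.median(P[:,2]),'mean',P.mean(0).round(1))
R=W[205:295,155:222].reshape(-1,3)
rect('roof',R[(R[:,2]>52)&(R[:,2]<70)])
S=W[250:292,172:205].reshape(-1,3);rect('spin all',S[(S[:,2]>28)&(S[:,2]<50)])
rect('rail',S[(S[:,2]>12)&(S[:,2]<50)])
S=W[252:274,178:202].reshape(-1,3);rect('spin mid',S[(S[:,2]>28)&(S[:,2]<50)])
S=W[277:292,176:200].reshape(-1,3);rect('spin end',S[(S[:,2]>28)&(S[:,2]<50)])
print(W[268,320],W[330,250])
T=np.load('side0.npy')
E
```

```text
knob 471 [435.6  51.6] d 50.1 zmax 65.6 [435.6  50.8] [48.3 48.8] 88.9
footA 197 [542.9  61.2] d 31.4 zmax 60.2 [542.1  61.1] [29.8 30.8] 0.1
footB 185 [435.6 -58. ] d 31.1 zmax 59.6 [436.  -57.8] [28.8 28.6] 88.4
blankL 532 [534.6 -63.2] d 62.6 zmax 66.7 [534.5 -63.6] [46.  46.1] 81.9
blankS 249 [637.8  51.1] d 40.2 zmax 61.0 [638.3  51. ] [30.9 29.9] 8.4
purple 211 [621.8 114.9] d 32.8 zmax 59.7 [621.6 114.4] [31.4 30.4] 84.4
tray 5447 [ 491.5 -259.8] [142.6 277.2] 2.6 z [15.9 25.1 29.7]
single 563 [ 496.8 -185.7] 82.36161804199219 12.157380382117708 mean [ 488.4 -176.    12.1]
dbl1 311 [ 527.3 -345.4] 43.2792854309082 11.92207618131647 mean [ 527.7 -345.6   12. ]
dbl2 282 [ 463.6 -348.7] 41.698001861572266 12.080258334040764 mean [ 463.8 -347.9   12. ]
roof 1491 [572.4 259.2] [91.5 70.4] 86.8 z [56.7 60.6 64.1]
spin all 440 [499.2 259.4] [60.2 77.5] 87.9 z [33.2 43.4 47.7]
rail 467 [499.9 267.5] [72.7 77.8] 85.2 z [25.8 43.  47.6]
spin mid 239 [511.7 261.8] [22.4 44.8] 87.5 z [35.  42.5 47. ]
spin end 133 [471.4 263.2] [23.7 21.7] 86.8 z [32.7 44.9 47.8]
[497.99880216 -13.32966173   3.63282136] [367.81713912 138.0701762   -1.1457663 ]
```

Emit:
play_rows(travel=[[4.26,-4.48,0],[8.52,-8.96,0],[12.78,-13.44,0],[17.04,-17.92,0],[21.3,-22.4,0]], delta_rot=[[0,0,5],[0,0,10],[0,0,15],[0,0,20.15],[0,0,20.15]], hand=[1,1,1,1,1])

```text
time: 0.72
tool_pos: [312.5, -230.8, 231.2]
ee_rot: [-0.0, 1.0, -0.001, 0.0]
ft_force: [0.6, 0.5, -0.2]
gripper_width: 0.997
grip_force: 0.0
```

Emit:
play_rows(travel=[[2.46,-5.67,0],[4.92,-11.34,0],[7.38,-17.01,0],[9.84,-22.68,0],[12.3,-28.35,0]], delta_rot=[[0,0,0],[0,0,0],[0,0,0],[0,0,0],[0,0,0]], hand=[1,1,1,1,1])

```text
time: 1.35
tool_pos: [435.6, 53.0, 231.3]
ee_rot: [0.0, 1.0, 0.0, 0.0]
ft_force: [0.6, -0.7, 0.2]
gripper_width: 0.995
grip_force: 0.0
```

Emit:
play_rows(travel=[[0,0,5],[0,0,10],[0,0,14],[0,0,14],[0,0,14]], delta_rot=[[0,0,0],[0,0,0],[0,0,0],[0,0,0],[0,0,0]], hand=[1,1,1,1,1])

```text
time: 1.98
tool_pos: [436.0, 50.7, 92.5]
ee_rot: [0.0, 1.0, -0.0, 0.001]
ft_force: [0.2, -0.6, -0.1]
gripper_width: 1.0
grip_force: 0.0
```

Emit:
play_rows(travel=[[0,0,3],[0,0,5],[0,0,6.5],[0,0,7],[0,0,7]], delta_rot=[[0,0,0],[0,0,0],[0,0,0],[0,0,0],[0,0,0]], hand=[1,1,1,1,0.5])

```text
time: 2.6
tool_pos: [436.0, 50.7, 22.3]
ee_rot: [0.0, 1.0, -0.0, 0.001]
ft_force: [-0.7, 0.3, -0.8]
gripper_width: 0.821
grip_force: 0.0
```

Emit:
play_rows(travel=[[0,0,0],[0,0,0],[0,0,0],[0,0,0],[0,0,0]], delta_rot=[[0,0,0],[0,0,0],[0,0,0],[0,0,0],[0,0,0]], hand=[-0.5,-1,-1,-1,-1])

```text
time: 3.22
tool_pos: [436.1, 50.9, 22.5]
ee_rot: [0.0, 1.0, 0.0, 0.001]
ft_force: [-2.1, 1.4, 9.2]
gripper_width: 0.565
grip_force: 60.3
```

Emit:
play_rows(travel=[[0,0,-1],[0,0,-3],[0,0,-6],[0,0,-9],[0,0,-9]], delta_rot=[[0,0,0],[0,0,0],[0,0,0],[0,0,0],[0,0,0]], hand=[-1,-1,-1,-1,-1])

```text
time: 3.85
tool_pos: [436.6, 50.8, 113.8]
ee_rot: [0.0, 1.0, 0.0, 0.002]
ft_force: [-0.7, 0.4, -1.0]
gripper_width: 0.565
grip_force: 61.8
```

Emit:
play_rows(travel=[[0.7,3,0],[1.9,8,0],[3.3,14,0],[4.6,20,0],[5.24,22.63,0]], delta_rot=[[0,0,0],[0,0,0],[0,0,0],[0,0,0],[0,0,0]], hand=[-1,-1,-1,-1,-1])

```text
time: 4.47
tool_pos: [487.8, -178.4, 110.6]
ee_rot: [0.0, 1.0, -0.001, -0.0]
ft_force: [0.3, -0.1, -0.3]
gripper_width: 0.561
grip_force: 62.0
```

Emit:
play_rows(travel=[[0,0,0],[0,0,2],[0,0,4],[0,0,6],[0,0,6]], delta_rot=[[0,0,0],[0,0,0],[0,0,0],[0,0,0],[0,0,0]], hand=[-1,-1,-1,-1,-1])

```text
time: 5.1
tool_pos: [486.4, -173.8, 50.1]
ee_rot: [-0.001, 1.0, 0.001, -0.002]
ft_force: [0.5, 0.3, -0.1]
gripper_width: 0.563
grip_force: 62.0
```

Emit:
play_rows(travel=[[0.1,0.1,0],[0.1,0.1,0.6],[0.1,0.1,1.2],[0.1,0.1,1.75],[0.1,0.1,1.75]], delta_rot=[[0,0,0],[0,0,0],[0,0,0],[0,0,0],[0,0,0]], hand=[-1,-1,-1,-1,-1])

```text
time: 5.72
tool_pos: [488.3, -176.3, 33.3]
ee_rot: [-0.0, 1.0, 0.0, -0.0]
ft_force: [0.2, -0.1, -0.8]
gripper_width: 0.566
grip_force: 62.0
```

Just above the floor; lower slightly and release partly.

Emit:
play_rows(travel=[[0,0,0.1],[0,0,0.1],[0,0,0.1],[0,0,0.1],[0,0,0.1]], delta_rot=[[0,0,0],[0,0,0],[0,0,0],[0,0,0],[0,0,0]], hand=[-1,0.3,0.5,0.6,0.6])

```text
time: 6.35
tool_pos: [488.7, -176.4, 32.8]
ee_rot: [0.0, 1.0, 0.0, 0.0]
ft_force: [0.3, -0.1, 0.1]
gripper_width: 0.803
grip_force: 0.0
```

Emit:
play_rows(travel=[[0,0,-1],[0,0,-4],[0,0,-8],[0,0,-12],[0,0,-12]], delta_rot=[[0,0,0],[0,0,0],[0,0,0],[0,0,0],[0,0,0]], hand=[0.6,0.6,0.6,0.6,0.6])

```text
time: 6.98
tool_pos: [490.1, -177.1, 156.4]
ee_rot: [0.001, 1.0, 0.0, 0.003]
ft_force: [0.8, 0.2, -0.4]
gripper_width: 0.803
grip_force: 0.0
```

Emit:
play_rows(travel=[[-2.0,-4.5,0],[-4.0,-9,0],[-5.31,-11.84,0],[-5.31,-11.84,3],[-5.31,-11.84,6]], delta_rot=[[0,0,0],[0,0,0],[0,0,0],[0,0,0],[0,0,0]], hand=[0.6,0.6,0.6,0.6,0.6])

```text
time: 7.6
tool_pos: [435.4, -57.5, 92.2]
ee_rot: [0.0, 1.0, 0.001, 0.0]
ft_force: [0.3, 0.3, -0.9]
gripper_width: 0.803
grip_force: 0.0
```

Emit:
play_rows(travel=[[0,0,1],[0,0,4],[0,0,6],[0,0,7.25],[0,0,7.25]], delta_rot=[[0,0,0],[0,0,0],[0,0,0],[0,0,0],[0,0,0]], hand=[0.6,0.6,0.6,0.6,0.6])

```text
time: 8.22
tool_pos: [435.4, -58.0, 20.0]
ee_rot: [-0.0, 1.0, -0.0, -0.001]
ft_force: [0.7, 0.8, -0.3]
gripper_width: 0.803
grip_force: 0.0
```

Emit:
play_rows(travel=[[0,0,0],[0,0,0],[0,0,0],[0,0,0],[0,0,0]], delta_rot=[[0,0,0],[0,0,0],[0,0,0],[0,0,0],[0,0,0]], hand=[-0.2,-1,-1,-1,-1])

```text
time: 8.85
tool_pos: [436.1, -58.2, 21.2]
ee_rot: [0.0, 1.0, 0.0, 0.001]
ft_force: [-0.5, 0.6, 6.2]
gripper_width: 0.357
grip_force: 58.8
```

Emit:
play_rows(travel=[[0,0,-1],[0,0,-4],[0,0,-8],[0,0,-11],[0,0,-11]], delta_rot=[[0,0,0],[0,0,0],[0,0,0],[0,0,0],[0,0,0]], hand=[-1,-1,-1,-1,-1])

```text
time: 9.48
tool_pos: [436.7, -58.4, 133.0]
ee_rot: [0.001, 1.0, 0.0, 0.002]
ft_force: [-0.6, -0.6, -0.3]
gripper_width: 0.352
grip_force: 59.3
```

Emit:
play_rows(travel=[[0.5,5.5,0],[1.1,11.5,0],[1.7,17.5,0],[2.3,23.5,0],[2.78,28.94,0]], delta_rot=[[0,0,0],[0,0,0],[0,0,0],[0,0,0],[0,0,0]], hand=[-1,-1,-1,-1,-1])

```text
time: 10.1
tool_pos: [463.0, -349.4, 129.6]
ee_rot: [-0.0, 1.0, -0.0, -0.0]
ft_force: [1.0, -0.5, 0.4]
gripper_width: 0.353
grip_force: 59.4
```

Emit:
play_rows(travel=[[0,0,0],[0,0,3],[0,0,6],[0,0,8],[0,0,8]], delta_rot=[[0,0,0],[0,0,0],[0,0,0],[0,0,0],[0,0,0]], hand=[-1,-1,-1,-1,-1])

```text
time: 10.72
tool_pos: [462.4, -345.7, 48.7]
ee_rot: [-0.001, 1.0, 0.0, -0.001]
ft_force: [-0.5, 0.7, 0.7]
gripper_width: 0.353
grip_force: 59.5
```

Emit:
play_rows(travel=[[0,0,0],[0,0,0.6],[0,0,1.2],[0,0,1.9],[0,0,1.9]], delta_rot=[[0,0,0],[0,0,0],[0,0,0],[0,0,0],[0,0,0]], hand=[-1,-1,-1,-1,-1])

```text
time: 11.35
tool_pos: [463.5, -347.5, 31.2]
ee_rot: [0.0, 1.0, 0.0, 0.0]
ft_force: [1.0, -0.0, 2.4]
gripper_width: 0.355
grip_force: 59.7
```

Emit:
play_rows(travel=[[0,0,0],[0,0,0.1],[0,0,0.1],[0,0,0.1],[0,0,0.1]], delta_rot=[[0,0,0],[0,0,0],[0,0,0],[0,0,0],[0,0,0]], hand=[-1,-1,0,0.3,0.3])

```text
time: 11.98
tool_pos: [463.3, -347.4, 30.0]
ee_rot: [-0.0, 1.0, 0.0, -0.0]
ft_force: [-0.2, -0.3, 0.5]
gripper_width: 0.652
grip_force: 0.0
```

Emit:
play_rows(travel=[[0,0,-1],[0,0,-4],[0,0,-8],[0,0,-12],[0,0,-12]], delta_rot=[[0,0,0],[0,0,0],[0,0,0],[0,0,0],[0,0,0]], hand=[0.3,0.3,0.3,0.3,0.3])

```text
time: 12.6
tool_pos: [464.5, -348.5, 154.1]
ee_rot: [0.002, 1.0, 0.0, 0.002]
ft_force: [-0.3, -0.5, -0.6]
gripper_width: 0.649
grip_force: 0.0
```

Emit:
play_rows(travel=[[1.1,-6,0],[2.2,-12,0],[3.3,-18,0],[4.4,-24,0],[5.5,-30,0]], delta_rot=[[0,0,0],[0,0,0],[0,0,0],[0,0,0],[0,0,0]], hand=[0.6,0.6,0.6,0.6,0.6])

```text
time: 13.22
tool_pos: [518.1, -45.5, 150.0]
ee_rot: [-0.0, 1.0, -0.0, -0.0]
ft_force: [0.9, -0.5, 1.0]
gripper_width: 0.802
grip_force: 0.0
```

Emit:
play_rows(travel=[[1.2,-6,0],[2.4,-10.84,0],[2.4,-10.84,0],[2.4,-10.84,3],[2.4,-10.84,6]], delta_rot=[[0,0,0],[0,0,0],[0,0,0],[0,0,0],[0,0,0]], hand=[0.6,0.6,0.6,0.6,0.6])

```text
time: 13.85
tool_pos: [542.1, 60.4, 89.4]
ee_rot: [0.0, 1.0, -0.0, 0.0]
ft_force: [0.1, 0.3, -0.6]
gripper_width: 0.801
grip_force: 0.0
```

Emit:
play_rows(travel=[[0,0,1],[0,0,4],[0,0,6],[0,0,7],[0,0,7]], delta_rot=[[0,0,0],[0,0,0],[0,0,0],[0,0,0],[0,0,0]], hand=[0.6,0.6,0.6,0.6,0.6])

```text
time: 14.48
tool_pos: [542.3, 60.6, 20.3]
ee_rot: [0.0, 1.0, -0.0, -0.0]
ft_force: [0.3, 0.4, 0.4]
gripper_width: 0.799
grip_force: 0.0
```

Emit:
play_rows(travel=[[0,0,0],[0,0,0],[0,0,0],[0,0,0],[0,0,0]], delta_rot=[[0,0,0],[0,0,0],[0,0,0],[0,0,0],[0,0,0]], hand=[-0.2,-1,-1,-1,-1])

```text
time: 15.1
tool_pos: [542.9, 61.0, 21.2]
ee_rot: [0.0, 1.0, 0.0, 0.001]
ft_force: [-0.9, 0.3, 6.4]
gripper_width: 0.355
grip_force: 59.1
```

Emit:
play_rows(travel=[[0,0,-1],[0,0,-4],[0,0,-8],[0,0,-11],[0,0,-11]], delta_rot=[[0,0,0],[0,0,0],[0,0,0],[0,0,0],[0,0,0]], hand=[-1,-1,-1,-1,-1])

```text
time: 15.72
tool_pos: [543.6, 61.0, 133.2]
ee_rot: [0.0, 1.0, 0.0, 0.002]
ft_force: [-0.1, -0.3, -0.4]
gripper_width: 0.354
grip_force: 59.3
```

Emit:
play_rows(travel=[[-0.2,5,0],[-0.4,10,0],[-0.6,15.5,0],[-0.8,21,0],[-1,26.57,0]], delta_rot=[[0,0,0],[0,0,0],[0,0,0],[0,0,0],[0,0,0]], hand=[-1,-1,-1,-1,-1])

```text
time: 16.35
tool_pos: [531.7, -206.2, 129.7]
ee_rot: [-0.0, 1.0, 0.0, -0.0]
ft_force: [1.4, -0.2, -0.9]
gripper_width: 0.358
grip_force: 59.4
```

Emit:
play_rows(travel=[[-0.2,5.5,0],[-0.3,10,0],[-0.5,14,0],[-0.5,14,3],[-0.5,14,6]], delta_rot=[[0,0,0],[0,0,0],[0,0,0],[0,0,0],[0,0,0]], hand=[-1,-1,-1,-1,-1])

```text
time: 16.98
tool_pos: [526.8, -345.2, 68.7]
ee_rot: [-0.0, 1.0, -0.001, -0.0]
ft_force: [-1.0, 1.0, 0.0]
gripper_width: 0.354
grip_force: 59.4
```

Emit:
play_rows(travel=[[0,0,0.5],[0,0,1.8],[0,0,2.8],[0,0,3.4],[0,0,3.9]], delta_rot=[[0,0,0],[0,0,0],[0,0,0],[0,0,0],[0,0,0]], hand=[-1,-1,-1,-1,-1])

```text
time: 17.6
tool_pos: [527.6, -344.7, 31.2]
ee_rot: [0.0, 1.0, 0.0, 0.0]
ft_force: [-0.7, 0.4, 5.1]
gripper_width: 0.351
grip_force: 60.1
```

Emit:
play_rows(travel=[[0,0,0],[0,0,0],[0,0,0],[0,0,0],[0,0,0]], delta_rot=[[0,0,0],[0,0,0],[0,0,0],[0,0,0],[0,0,0]], hand=[-1,0,0.3,0.3,0.3])

```text
time: 18.23
tool_pos: [527.4, -344.7, 31.3]
ee_rot: [0.0, 1.0, 0.0, 0.0]
ft_force: [-0.3, 0.0, 0.3]
gripper_width: 0.651
grip_force: 0.0
```

Emit:
play_rows(travel=[[0,0,-1],[0,0,-4],[0,0,-8],[0,0,-12],[0,0,-12]], delta_rot=[[0,0,0],[0,0,0],[0,0,0],[0,0,0],[0,0,0]], hand=[0.3,0.3,0.3,0.3,0.3])

```text
time: 18.85
tool_pos: [528.6, -345.7, 155.5]
ee_rot: [0.002, 1.0, 0.0, 0.003]
ft_force: [0.2, -0.4, -1.1]
gripper_width: 0.65
grip_force: 0.0
```

Emit:
play_rows(travel=[[-0.2,-6,0],[-0.5,-12,0],[-0.7,-18,0],[-1,-24,0],[-1.2,-30,0]], delta_rot=[[0,0,0],[0,0,0],[0,0,0],[0,0,0],[0,0,0]], hand=[0.3,0.3,0.3,0.3,0.3])

```text
time: 19.48
tool_pos: [514.7, -42.8, 151.0]
ee_rot: [-0.0, 1.0, -0.0, -0.0]
ft_force: [0.6, 0.4, -0.1]
gripper_width: 0.648
grip_force: 0.0
```

Emit:
play_rows(travel=[[-0.2,-5,0],[-0.5,-10,0],[-0.7,-15,0],[-0.8,-18,0],[-0.8,-18,0]], delta_rot=[[0,0,0],[0,0,1],[0,0,2],[0,0,2.6],[0,0,2.6]], hand=[0.3,0.3,0.3,0.3,0.3])

```text
time: 20.1
tool_pos: [507.5, 96.9, 151.1]
ee_rot: [-0.015, 1.0, 0.005, -0.001]
ft_force: [0.1, 0.4, 0.3]
gripper_width: 0.651
grip_force: 0.0
```

```bash
python3 - <<'E'
from h import *
p,d=capture('top');W=world('top',d);np.save('top1.npy',W)
crop=p[220:320,150:520,::-1];cv2.imwrite('pics/top1.png',cv2.resize(crop,None,fx=2.1,fy=2.1))
def reg(n,u,v,r,lo):
    P=W[v-r:v+r+1,u-r:u+r+1].reshape(-1,3);P=P[P[:,2]>lo];c,R=cv2.minEnclosingCircle(P[:,:2].astype(np.float32));print(n,np.round(c,1),round(2*R,1),np.percentile(P[:,2],95).round(1),P.mean(0).round(1))
reg('knob',397,270,20,42);reg('f1',475,252,14,40);reg('f2',477,281,14,40);reg('bl',344,248,18,30);reg('bs',288,200,13,24)
s=telemetry.observe();print(s['tool_pos'],s['ee_rot'])
E
```

```text
knob [ 488.4 -176.1] 50.1 76.1 [ 488.  -174.    70.2]
f1 [ 527.7 -343.2] 31.9 68.9 [ 526.9 -340.4   62.2]
f2 [ 464.5 -346.7] 31.0 70.5 [ 463.7 -344.1   62.9]
bl [534.7 -63.3] 62.9 66.9 [533.7 -63.4  62.7]
bs [637.4  50.9] 40.1 60.9 [636.5  50.6  55.2]
[507.69429156  96.30373263 151.07887381] [-1.47136364e-02  9.99881977e-01  4.37712033e-03 -6.18254393e-04]
```

View pics/top1.png

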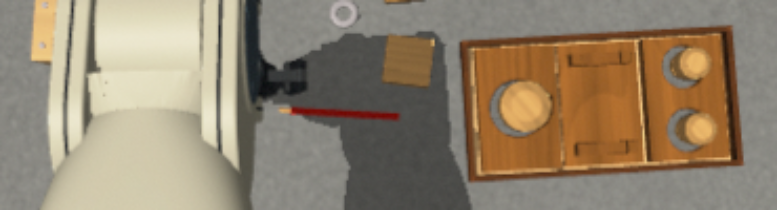

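```bash
python3 - <<'E'
from h import *
s=telemetry.observe();print(s['joints'],s['dq'],s['ft_force'],s['ee_rot'])
E
```

```text
[ 0.00793435  0.23820881 -0.21569074  1.11802898  0.02943254  3.14075513] [-1.44312317e-02 -2.59378201e-04 -5.11760546e-05  1.80764214e-03
 -3.24722500e-03 -8.38737567e-04] [0.42638977 0.30830992 0.14137392] [-1.47136364e-02  9.99881977e-01  4.37712033e-03 -6.18254393e-04]
```

Emit:
play_rows(travel=[[0,0,0],[0,0,0],[0,0,0],[0,0,0],[0,0,0]], delta_rot=[[0,0,-10.5],[0,0,-21],[0,0,-31.5],[0,0,-42],[0,0,-52.5]], hand=[0.3,0.3,0.3,0.3,0.3])

```text
time: 20.78
tool_pos: [507.9, 95.4, 151.2]
ee_rot: [-0.013, 0.894, 0.448, 0.006]
ft_force: [0.7, 0.9, -0.7]
gripper_width: 0.653
grip_force: 0.0
```

Emit:
play_rows(travel=[[0,0,0],[0,0,0],[0,0,0],[0,0,0],[0,0,0]], delta_rot=[[0,0,-10.5],[0,0,-21],[0,0,-31.5],[0,0,-42],[0,0,-52.5]], hand=[0.3,0.3,0.3,0.3,0.3])

```text
time: 21.4
tool_pos: [507.9, 95.4, 151.2]
ee_rot: [-0.009, 0.603, 0.797, 0.011]
ft_force: [-0.2, -0.2, 0.3]
gripper_width: 0.649
grip_force: 0.0
```

Emit:
play_rows(travel=[[0,0,0],[0,0,0],[0,0,0],[0,0,0],[0,0,0]], delta_rot=[[0,0,-10.5],[0,0,-21],[0,0,-31.5],[0,0,-42],[0,0,-52.5]], hand=[0.3,0.3,0.3,0.3,0.3])

```text
time: 22.02
tool_pos: [507.9, 95.4, 151.2]
ee_rot: [-0.003, 0.189, 0.982, 0.014]
ft_force: [-0.1, 0.4, -0.3]
gripper_width: 0.65
grip_force: 0.0
```

Emit:
play_rows(travel=[[0,0,0],[0,0,0],[0,0,0],[0,0,0],[0,0,0]], delta_rot=[[0,0,-9],[0,0,-18],[0,0,-20],[0,0,-20],[0,0,-20]], hand=[0.3,0.3,0.3,0.3,0.3])

```text
time: 22.65
tool_pos: [507.7, 96.5, 151.3]
ee_rot: [-0.001, 0.018, 1.0, 0.015]
ft_force: [0.6, 0.8, -0.1]
gripper_width: 0.649
grip_force: 0.0
```

```bash
cat >> h.py <<'E'
from scipy.spatial.transform import Rotation as R
def delta(pos,yaw):
    "travel cm, rotvec deg in tool axes from the measured pose to pos with tool down, tool x at yaw deg"
    s=telemetry.observe();q=s['ee_rot'];A=R.from_quat([q[1],q[2],q[3],q[0]])
    B=R.from_euler('z',yaw,degrees=True)*R.from_euler('x',180,degrees=True)
    print('travel',(A.inv().apply(np.array(pos)-s['tool_pos'])/10).round(2),'rot',np.degrees((A.inv()*B).as_rotvec()).round(2),'now',s['tool_pos'].round(1),s['joints'].round(2))
E
python3 -c "
from h import *
delta((503,262,151),177.3)"
```

```text
travel [ 1.08 16.51  0.52] rot [ 1.7  -0.13  0.61] now [507.7  96.5 151.3] [ 0.01  0.24 -0.22  1.12  0.03  0.04]
```

Emit:
play_rows(travel=[[0.2,4,0.1],[0.6,9,0.3],[0.9,14,0.4],[1.08,16.51,0.52],[1.08,16.51,0.52]], delta_rot=[[1,0,0.3],[1.7,-0.13,0.61],[1.7,-0.13,0.61],[1.7,-0.13,0.61],[1.7,-0.13,0.61]], hand=[0.2,0.2,0.2,0.2,0.2])

```text
time: 23.28
tool_pos: [502.1, 263.9, 150.7]
ee_rot: [-0.0, 0.022, 1.0, 0.0]
ft_force: [0.3, 0.9, -0.1]
gripper_width: 0.598
grip_force: 0.0
```

```bash
python3 -c "
from h import *
p,d=capture('side');cv2.imwrite('pics/s2.png',cv2.resize(p[140:400,160:420,::-1],None,fx=2.2,fy=2.2))
delta((503,262,90),177.3)"
```

```text
travel [-0.09 -0.07  6.08] rot [-0.01 -0.02  0.19] now [502.2 262.8 150.8] [ 0.33  0.32 -0.1   1.15 -0.    0.38]
```

View pics/s2.png

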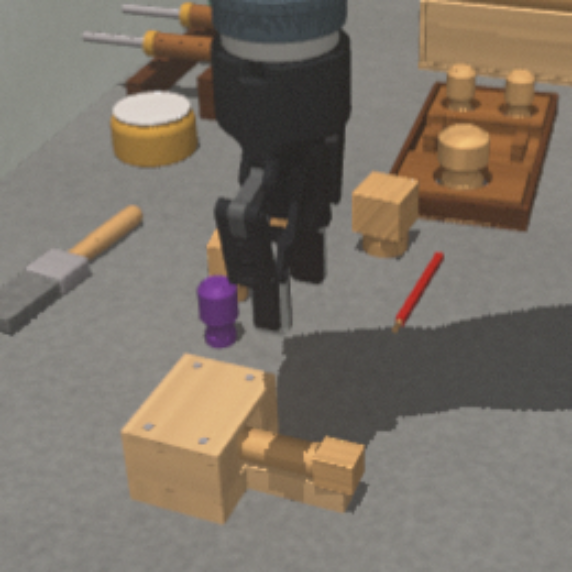

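Emit:
play_rows(travel=[[0,0,4],[0,0,8],[0,0,11],[0,0,12.5],[0,0,13.5]], delta_rot=[[0,0,0],[0,0,0],[0,0,0],[0,0,0],[0,0,0]], hand=[0.2,0.2,0.2,0.2,0.2])

```text
time: 23.95
tool_pos: [502.8, 261.7, 15.9]
ee_rot: [0.0, 0.023, 1.0, 0.0]
ft_force: [-0.2, -0.1, -0.8]
gripper_width: 0.6
grip_force: 0.0
```

Emit:
play_rows(travel=[[0,0,0],[0,0,0],[0,0,0],[0,0,0],[0,0,0]], delta_rot=[[0,0,0],[0,0,0],[0,0,0],[0,0,0],[0,0,0]], hand=[0,-0.3,-1,-1,-1])

```text
time: 24.58
tool_pos: [503.0, 262.6, 17.2]
ee_rot: [0.001, 0.022, 1.0, 0.0]
ft_force: [-0.8, -1.5, 5.2]
gripper_width: 0.235
grip_force: 58.6
```

Emit:
play_rows(travel=[[0,0,-0.15],[1,0,-0.2],[3,0,-0.2],[5,0,-0.2],[7,0,-0.2]], delta_rot=[[0,0,0],[0,0,0],[0,0,0],[0,0,0],[0,0,0]], hand=[-1,-1,-1,-1,-1])

```text
time: 25.2
tool_pos: [431.1, 265.4, 18.0]
ee_rot: [-0.0, 0.022, 1.0, 0.0]
ft_force: [0.2, 0.5, 1.0]
gripper_width: 0.232
grip_force: 58.6
```

Emit:
play_rows(travel=[[0,0,-1],[0,0,-4],[0,0,-8],[0,0,-11],[0,0,-11]], delta_rot=[[0,0,0],[0,0,0],[0,0,0],[0,0,0],[0,0,0]], hand=[-1,-1,-1,-1,-1])

```text
time: 25.82
tool_pos: [434.3, 266.0, 130.9]
ee_rot: [0.003, 0.022, 1.0, 0.001]
ft_force: [0.2, -0.2, -2.0]
gripper_width: 0.236
grip_force: 58.6
```

```bash
python3 -c "
from h import *
p,d=capture('side');W=world('side',d)
cv2.imwrite('pics/s3.png',cv2.resize(p[200:460,200:460,::-1],None,fx=2.2,fy=2.2));np.save('s3.npy',W)
delta((491.8,-260.3,127),182.7)"
```

```text
travel [ -8.17 -52.28   0.18] rot [ 0.07  0.15 -5.26] now [433.5 265.6 129.3] [ 0.38  0.24 -0.27  1.06  0.    0.43]
```

View pics/s3.png

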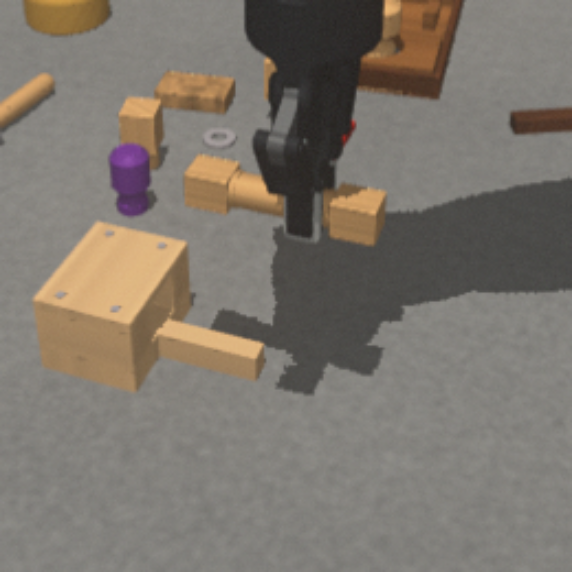

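```bash
python3 -c "
from h import *
W=np.load('s3.npy');im=cv2.imread('pics/s3.png');im=cv2.resize(im,(260,260),interpolation=cv2.INTER_AREA).astype(int)
V=W[200:460,200:460];m=(im[...,2]-im[...,0]>40)&(V[...,2]>95)&(V[...,2]<175)&(abs(V[...,1]-266)<30)&(abs(V[...,0]-440)<110)
P=V[m];print(len(P),np.percentile(P,[0,2,50,98,100],axis=0).round(1))
a=np.radians(-2.7);t=P[:,:2]@[np.cos(a),np.sin(a)];s=P[:,:2]@[-np.sin(a),np.cos(a)]
tc=np.array([433.5,265.6]);print('along TCP',tc@[np.cos(a),np.sin(a)],np.percentile(t,[0,1,5,95,99,100]).round(1))
for lo in np.arange(t.min(),t.max(),12):
  k=(t>=lo)&(t<lo+12)
  if k.sum()>3: print(round(lo,1),k.sum(),'zmax',np.percentile(P[k,2],97).round(1),'s',np.percentile(s[k],[3,97]).round(1))
"
```

```text
1463 [[390.6 249.8 133.6]
 [391.5 254.2 136.1]
 [462.7 273.4 152.9]
 [509.2 279.9 159.3]
 [511.2 282.2 160.2]]
along TCP 420.50728748753295 [377.9 378.2 379.7 493.6 497.  497.9]
377.9 276 zmax 159.1 s [276.1 298.8]
389.9 224 zmax 158.9 s [276.9 298.6]
401.9 130 zmax 158.7 s [279.8 298.7]
425.9 16 zmax 153.4 s [294.5 296.4]
437.9 89 zmax 155.5 s [290.5 297.1]
449.9 135 zmax 157.7 s [283.9 296.9]
461.9 179 zmax 158.7 s [277.1 298. ]
473.9 212 zmax 159.4 s [276.  298.5]
485.9 201 zmax 159.4 s [275.3 298.4]
```

Emit:
play_rows(travel=[[-0.4,-3,0],[-0.9,-7.5,0],[-1.6,-13,0],[-2.3,-18.5,0],[-2.95,-24,0]], delta_rot=[[0,0,0],[0,0,0],[0,0,0],[0,0,0],[0,0,0]], hand=[-1,-1,-1,-1,-1])

```text
time: 26.5
tool_pos: [451.0, 22.6, 127.2]
ee_rot: [-0.001, 0.022, 1.0, 0.0]
ft_force: [1.4, 0.1, -0.8]
gripper_width: 0.234
grip_force: 58.7
```

Emit:
play_rows(travel=[[-0.7,-5.5,0],[-1.4,-11.5,0],[-2.2,-18,0],[-2.9,-24,0],[-3.45,-28.3,0]], delta_rot=[[0,0,-1],[0,0,-2],[0,0,-3],[0,0,-4],[0,0,-5.26]], hand=[-1,-1,-1,-1,-1])

```text
time: 27.12
tool_pos: [472.7, -262.6, 126.8]
ee_rot: [-0.001, -0.023, 1.0, 0.0]
ft_force: [1.2, 0.2, -0.6]
gripper_width: 0.233
grip_force: 58.7
```

Emit:
play_rows(travel=[[0,0,0],[0,0,2],[0,0,4],[0,0,6],[0,0,6]], delta_rot=[[0,0,0],[0,0,0],[0,0,0],[0,0,0],[0,0,0]], hand=[-1,-1,-1,-1,-1])

```text
time: 27.75
tool_pos: [472.1, -258.4, 66.3]
ee_rot: [-0.002, -0.024, 1.0, 0.001]
ft_force: [-0.1, -0.2, -1.1]
gripper_width: 0.23
grip_force: 58.8
```

```bash
python3 -c "
from h import *
p,d=capture('side')
cv2.imwrite('pics/s4.png',cv2.resize(p[140:260,300:460,::-1],None,fx=4,fy=4))
p,d=capture('top')
cv2.imwrite('pics/t4.png',cv2.resize(p[220:320,360:520,::-1],None,fx=4,fy=4))
delta((474.3,-261.1,24),182.7)"
```

```text
travel [-0.11 -0.18  4.4 ] rot [ 0.04 -0.03  0.04] now [ 473.2 -259.4   68. ] [-0.66  0.34 -0.3   0.93  0.   -0.7 ]
```

View pics/s4.png

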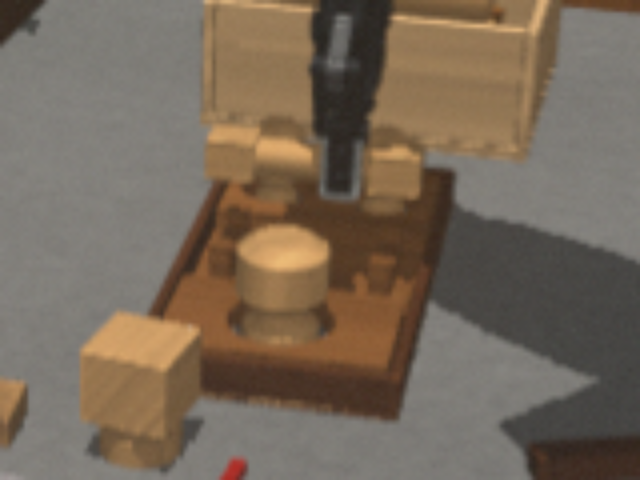

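View pics/t4.png

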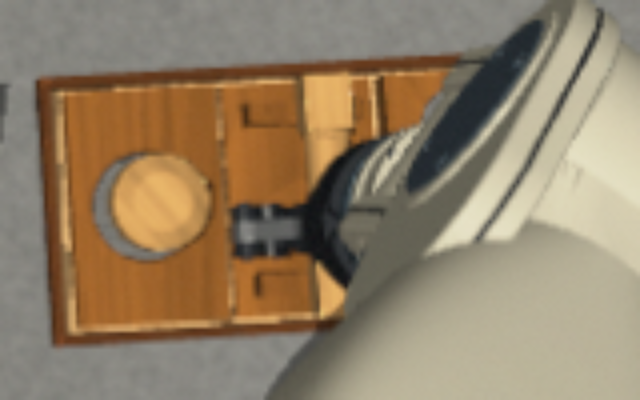

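Emit:
play_rows(travel=[[0,-0.05,1],[0,-0.05,2.5],[0,-0.05,3.5],[0,-0.05,4.1],[0,-0.05,4.3]], delta_rot=[[0,0,0],[0,0,0],[0,0,0],[0,0,0],[0,0,0]], hand=[-1,-1,-1,-1,-1])

```text
time: 28.48
tool_pos: [473.1, -260.3, 24.5]
ee_rot: [-0.0, -0.024, 1.0, 0.0]
ft_force: [0.1, -0.2, -0.1]
gripper_width: 0.233
grip_force: 58.8
```

Emit:
play_rows(travel=[[0,0,0.1],[0,0,0.15],[0,0,0.15],[0,0,0.15],[0,0,0.15]], delta_rot=[[0,0,0],[0,0,0],[0,0,0],[0,0,0],[0,0,0]], hand=[-1,-1,-1,-1,-1])

```text
time: 29.1
tool_pos: [473.3, -260.4, 23.5]
ee_rot: [0.0, -0.024, 1.0, 0.0]
ft_force: [1.1, -0.4, 0.7]
gripper_width: 0.237
grip_force: 58.8
```

Emit:
play_rows(travel=[[0,0,0.1],[0,0,0.1],[0,0,0.1],[0,0,0.1],[0,0,0.1]], delta_rot=[[0,0,0],[0,0,0],[0,0,0],[0,0,0],[0,0,0]], hand=[-1,-0.5,-0.3,-0.1,-0.1])

```text
time: 29.72
tool_pos: [473.2, -260.3, 22.3]
ee_rot: [-0.0, -0.024, 1.0, 0.0]
ft_force: [-0.3, 1.1, -0.2]
gripper_width: 0.446
grip_force: 0.0
```

Emit:
play_rows(travel=[[0,0,-1],[0,0,-4],[0,0,-8],[0,0,-13],[0,0,-18]], delta_rot=[[0,0,0],[0,0,0],[0,0,0],[0,0,0],[0,0,0]], hand=[-0.1,-0.1,-0.1,-0.1,-0.1])

```text
time: 30.35
tool_pos: [473.0, -260.2, 204.8]
ee_rot: [0.0, -0.024, 1.0, -0.0]
ft_force: [0.9, -0.2, -0.4]
gripper_width: 0.449
grip_force: 0.0
```

Emit:
play_rows(travel=[[0,-5,0],[0,-10,0],[0,-15,0],[0,-20,0],[0,-24,0]], delta_rot=[[0,0,0],[0,0,0],[0,0,0],[0,0,0],[0,0,0]], hand=[0,0,0,0,0])

```text
time: 30.98
tool_pos: [484.3, -502.0, 202.9]
ee_rot: [0.0, -0.023, 1.0, -0.0]
ft_force: [0.7, -0.0, -0.1]
gripper_width: 0.503
grip_force: 0.0
```

```bash
python3 - <<'E'
from h import *
p,d=capture('top');W=world('top',d)
cv2.imwrite('pics/t5.png',cv2.resize(p[180:320,240:520,::-1],None,fx=2.8,fy=2.8))
P=W[228:312,415:460].reshape(-1,3);P=P[(P[:,2]>42)&(P[:,2]<70)&(abs(P[:,1]+260)<30)]
m=cv2.minAreaRect(P[:,:2].astype(np.float32));print(len(P),m,np.percentile(P[:,2],[5,50,95]))
for a,b in((-999,465),(520,999)):
  k=(P[:,0]>a)&(P[:,0]<b);print(np.median(P[k],0))
print(telemetry.observe()['tool_pos'])
E
```

```text
653 ((491.85589599609375, -265.79986572265625), (119.8079833984375, 48.717979431152344), 7.930492401123047) [44.17303668 50.02110658 53.95677377]
[ 447.05910538 -259.34710275   51.00298353]
[ 535.61016206 -256.4692403    50.87222388]
[ 483.63321524 -506.05152326  201.58864345]
```

View pics/t5.png

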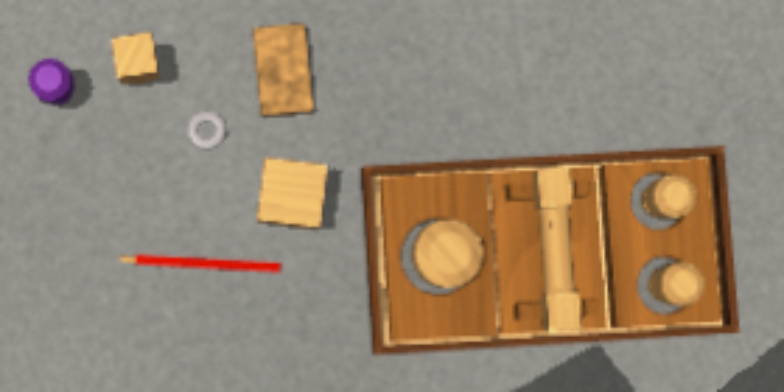

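The picture shows the knob at crop (448,255), the spindle across both saddles from (555,185) to (563,312), and the feet at (675,197) and (683,284). The two blanks have not moved.

```bash
python3 -c "
from h import *
print(manip.sign_off())"
```

```text
the job is handed in; nothing more can be done
None
```

I handed the job in at about 31 s. The last pictures show the knob and both feet upright in their pockets, the spindle across both saddles, and both square blanks unmoved; the sign-off gave no verdict.

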